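Turn the upside-down spice tube

ROBOT

A 6-joint arm with a two-finger parallel gripper is mounted at the origin on the work surface. World frame = base frame: x ahead of the robot, y to its left, z up, the work surface at z = 0. Lengths are in m, angles in rad, forces in N, time in s.
With the tool pointing down it reaches from about 0.4 to 0.825 m from the base axis. Payload 7 kg.
Tool frame: the origin (TCP) lies at the very end of the fingers, on their centre line; the grasp point (between the pads) lies 19 mm behind it (arm.grasp_offset is the distance from the TCP to the grasp point, in m); z points along the fingers, y is the line along which they close (so a half turn about z gives the same grasp; the last joint's range is limited). The gripper opens to 88 mm and grips with 3 to 60 N. Pads are 19 mm wide; open, the fingers measure 130 mm over their backs; the gripper's body (78 mm by 193 mm) begins 47 mm behind the grasp point.
Start: joints at [1.466, 0.359, 0.012, 0, -1.224, -0.288], TCP at [0.258, 0.624, 0.227] pointing down, gripper open.
Joint ranges: [-3.07, 3.07], [-1.43, 2.12], [-1.02, 1.25], [-3.03, 1.67], [-3.05, -0], [-3.03, 3.03]. Speed limits (rad/s): [2.39, 2.39, 3.01, 3.14, 3.14, 3.14].

INTERFACE

Orientations are given as [roll, pitch, yaw] about the fixed x, y, z axes, in that order (R = Rz(yaw) Ry(pitch) Rx(roll)).
In Python, from station import get_state, cams, arm, nets gives the robot as it stands.
- The arm moves only by the shell command python3 -m creep 'ROWS' [FORCE]. ROWS is a JSON object of lists of equal length, an entry for each row: "translation": the shift along the world's x, y, z in mm, a list of three; "spin": the turn about the world's z in rad; "gripper": the opening, from 0 (shut) to 1 (fully open). In form: {"translation": [[dx, dy, dz], ...], "spin": [spin, ...], "gripper": [gripper, ...]}. A call has 1 to 8 rows; each row shifts and turns the commanded pose from where the row before left it; what a row does not reach is not made up. A row lasts 1/10 s, in which the tool goes at most 50 mm and 8.59 degrees, less where a joint would pass 70% of its speed; a pose out of reach is approached as far as the arm can. A call is refused whole if a number of a shift passes 50 or a number of a turn 0.15, either way. A call with a gripper value outside its range is refused whole. The fingers move at their own pace and stop on an object; FORCE is the grip in N (left out, the last holds). Time passes only in rows, so rows that do not move let the fingers close. It gives the time, the measured TCP pose, the force, the opening and the grip force at its end, in the units of the state.
- get_state(): the state, without advancing time (a new reading comes with each control period).
- cams.grab_frame(name): name is "scene" or "top"; returns a dict with "img" (384x512x3 uint8, red, green, blue), "mtx" (3x3 intrinsics, pixels), "R" (3x3) and "t" (3): a world point X has camera coordinates R X + t. Camera axes: x right, y down, z forward; pixel columns grow to the right and rows downward; lengths in m; the calibration is good to about 2 mm. A picture is of the moment at which its call begins. There is no depth.
- arm.job_done(): hands the job in; it is judged then, once.
Trained networks look in the newest picture that a camera, given by its name, has taken for a name from the list of things; names that differ only in an ending like _2 or _b are one class to them, and where a whole thing is asked for, a point or a joint stands for the part that bears it (a point fixed in the world has none). Each returns a list of dicts, best first, with "confidence" (0 to 1); they miss things now and then, are a little off and sometimes report something else, mostly with a low value. They report only what shows in the picture. A call takes as long as a camera call. They do not tell look-alikes from the thing itself.
- nets.search_frame(camera, label): "centre" ([x, y, z] in m, in world coordinates, good to about 4 mm: the middle of the surface that is visible of it).
- nets.pinpoint(camera, label): "centre" ([x, y, z] in m, in world coordinates, good to about 4 mm: a listed point, or the origin of a listed thing).
The state is a dict: "t": time; "q": joint angles; "qd": joint speeds; "joint_efforts": joint torques, N m; "eef_pos": TCP position; "ee_rot": TCP orientation; "force": force on the tool from outside, world axes, zero at the start; "moment": the same for the moment, N m; "width": finger opening in m; "gripper_force": force on a finger pad.
Only numpy, scipy, OpenCV 4.12 (cv2) and the standard library are available. Lean on these libraries where they do the work, as an engineer would, in place of code of your own. Each camera call takes 0.05 s, during which the arm holds its last target. There are 200 camera calls.

TASK

One of the three spice tubes was put back in the rack upside down, with its cap in the hole. Pull it out, lay it down in the wooden rest and let go of it to change your grip, then stand it in its hole again the right way up, cap on top and foot fully home, and let go. It is glass, so feel your way in gently, and leave the other two tubes, the mug, spoon, egg cup and jar where they are.

Things in the scene. Friction and masses are not known exactly. Their poses are not given: they have to be found in the camera images.
- tube: the tube that is upside down in the rack (cap at the bottom of its hole): glass tube with a flat wooden cap, 130 mm long, 30 mm diameter throughout, about 90 g; foot end rounded, cap end flat, cap 25 mm long. Origin on the axis midway between the ends, +z along the axis towards the cap
- tube_cap (a point): centre of the flat cap end of that tube
- tube_b: a tube standing the right way up, same make: glass tube with a flat wooden cap, 130 mm long, 30 mm diameter throughout, about 90 g; foot end rounded, cap end flat, cap 25 mm long. Origin on the axis midway between the ends, +z along the axis towards the cap
- tube_c: another tube standing the right way up, same make: glass tube with a flat wooden cap, 130 mm long, 30 mm diameter throughout, about 90 g; foot end rounded, cap end flat, cap 25 mm long. Origin on the axis midway between the ends, +z along the axis towards the cap
- rack: fixed pale metal spice rack block, 240 mm (x) by 70 mm (y) by 50 mm high; origin under its centre on the counter. Three round upright holes in a row along its x at -80, 0 and 80 mm, each 33 mm wide with a 2 mm chamfer and 40 mm deep (floor 10 mm above the counter, so a seated tube's middle is 75 mm above the counter and 90 mm of it stands out). Each hole holds one tube at the start
- hole0 (a point): centre of the mouth of the rack hole at x = -80 mm, 50 mm above the counter
- hole1 (a point): centre of the mouth of the rack hole at x = 0 mm, 50 mm above the counter
- hole2 (a point): centre of the mouth of the rack hole at x = 80 mm, 50 mm above the counter
- rest: fixed wooden tube rest, plank 130 mm (y) by 70 mm (x), 12 mm thick, with two V saddles 14 mm thick at y = -40 and +40 mm and open space (66 mm) between them for fingers. A tube lies in it along the rest's y. Saddle tops are 56 mm above the counter; origin under its centre on the counter
- rest_mid (a point): point midway between the saddles, 55 mm above the counter, where the middle of the axis of a lying tube comes; the rest's y runs along the lying tube
- mug: white mug, 84 mm across, 90 mm high, bystander; origin on its underside
- spoon: wooden spoon lying along its x, 200 mm long, bystander; origin at its middle on the counter
- egg_cup: egg in a white cup, 48 mm across, 76 mm high, bystander; origin on its underside
- jar: glass jar with steel lid, 70 mm across, 120 mm high, bystander; origin on its underside
Things that resemble listed ones, but are neither listed nor needed, are in the scene too. Leave any green look-alike of the rest alone.

How it is judged:
By the outcome, as a careful person would: the job done as asked, in the order asked, and still so for the second after the job is handed in, with the robot touching nothing.
It also fails if it takes over 69 s, if anything falls off the work surface, if the arm or the gripper's body presses on something with over 40 N, if the wrist force passes 120 N, or if a joint passes its speed limit or range.

## Working session

There is one attempt and no reset: what is moved stays moved. The work goes in short steps, Python scripts to look and compute and a shell command to move; the robot and the scene stay as the last step left them, time stands still between calls to the robot, and variables do not carry over. Pictures are saved under pics/ and viewed, at most 13 in all, crops included, and the job is handed in when it is done.

```bash
mkdir -p pics; ls
python3 - <<'E'
from station import get_state,cams,arm,nets
import cv2,numpy as np
s=get_state();print(s)
ims=[]
for c in("scene","top"):
    f=cams.grab_frame(c);cv2.imwrite(f"pics/{c}0.png",f["img"][:,:,::-1])
    ims.append(f)
    for l in("tube","tube_cap","rack","hole0","hole1","hole2","rest","rest_mid","mug","spoon","egg_cup","jar"):
        for d in nets.pinpoint(c,l)[:4]:
            X=np.array(d["centre"]);p=f["mtx"]@(f["R"]@X+f["t"]);print(c,l,X.round(3),round(d["confidence"],2),(p[:2]/p[2]).round())
    print(c,(-f["R"].T@f["t"]).round(2))
E
```

```text
pics
{'t': 0.0, 'q': array([ 1.46607305e+00,  3.59371261e-01,  1.10049212e-02, -3.56609577e-04,
       -1.22411076e+00, -2.88107002e-01]), 'qd': array([-0.00048372,  0.00014382,  0.00044463, -0.00013919, -0.00139723,
        0.00083724]), 'joint_efforts': array([ 6.78605484e-04, -5.82716274e+01,  2.93046534e+01,  6.99741036e+00,
        6.82981830e-03, -1.65499409e-04]), 'eef_pos': array([0.25822056, 0.62308897, 0.22560817]), 'ee_rot': array([ 3.13988589e+00, -1.56204530e-04, -3.92951592e-01]), 'force': array([0.51248347, 0.24837267, 0.17523606]), 'moment': array([ 0.00992603, -0.04623541,  0.02099612]), 'gripper_force': 0.0, 'width': 0.0872124819285817}
scene tube [0.544 0.16  0.072] 0.84 [302. 206.]
scene tube [0.463 0.157 0.069] 0.61 [316. 186.]
scene tube [0.621 0.16  0.078] 0.59 [288. 226.]
scene tube [ 0.467 -0.004 -0.   ] 0.32 [265. 176.]
scene tube_cap [0.626 0.162 0.01 ] 0.76 [286. 241.]
scene tube_cap [0.621 0.162 0.047] 0.26 [288. 233.]
scene tube_cap [0.431 0.409 0.001] 0.18 [399. 234.]
scene rack [0.542 0.159 0.004] 0.79 [300. 219.]
scene rack [0.623 0.16  0.076] 0.41 [2
[... 1607 characters left out ...]
 hole1 [0.542 0.161 0.048] 0.69 [211. 192.]
top hole1 [0.624 0.162 0.05 ] 0.57 [212. 169.]
top hole2 [0.462 0.165 0.052] 0.91 [209. 215.]
top hole2 [0.542 0.161 0.048] 0.69 [211. 192.]
top hole2 [0.624 0.162 0.05 ] 0.57 [212. 169.]
top rest [ 0.478 -0.172 -0.   ] 0.92 [306. 214.]
top rest_mid [ 0.649 -0.152  0.056] 0.9 [303. 164.]
top rest_mid [ 0.475 -0.173  0.056] 0.63 [308. 214.]
top mug [ 0.428  0.409 -0.008] 0.79 [142. 224.]
top mug [ 0.476 -0.175 -0.001] 0.61 [307. 215.]
top spoon [ 0.467  0.001 -0.   ] 0.71 [257. 216.]
top egg_cup [ 0.703 -0.012 -0.003] 0.61 [262. 151.]
top jar [ 0.415 -0.402 -0.002] 0.74 [371. 234.]
top jar [ 0.546  0.161 -0.004] 0.66 [213. 193.]
top [0.38 0.   1.49]
```

Run:
```python
import cv2,numpy as np
a=cv2.imread("pics/scene0.png");b=cv2.imread("pics/top0.png")
A=cv2.resize(a[90:270,150:420],(800,533),interpolation=cv2.INTER_CUBIC)
cv2.imwrite("pics/cropA.png",A)
B=cv2.resize(b[130:250,180:380],(800,480),interpolation=cv2.INTER_CUBIC);cv2.imwrite("pics/cropB.png",B)
```

```text
(no output)
```

View pics/cropA.png

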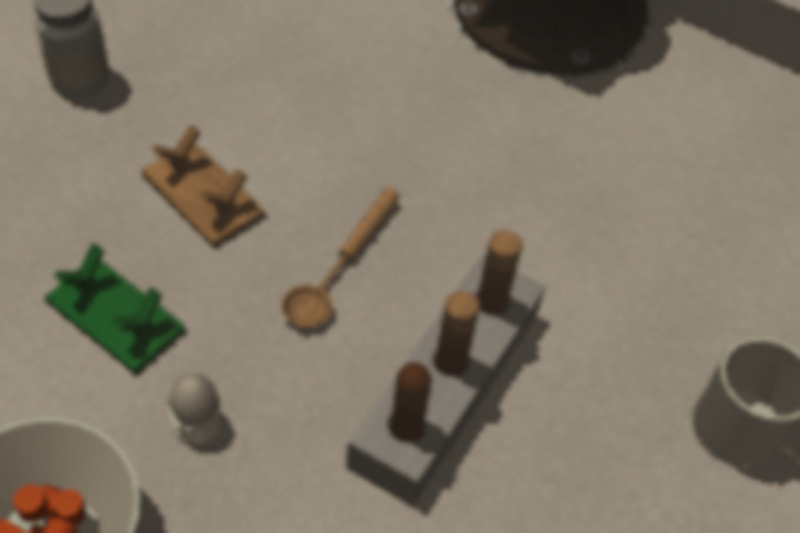

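View pics/cropB.png

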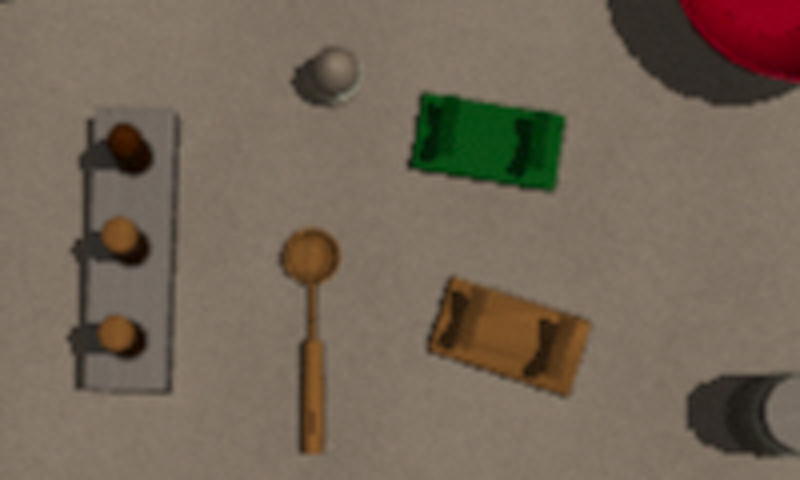

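The upside-down tube has a dark rounded top and no wooden cap. It shows at crop A (410,400), scene pixel (288,226), world ≈ (0.622, 0.161). The tubes at (302,206) and (316,186) show wooden caps, so they are upright. The wooden rest is at top pixel (307,214), and the green one at (303,164) is the look-alike.

The enlarged crops confirm both choices. Next I'll get the rest's yaw and start moving.

```bash
python3 - <<'E'
import cv2,numpy as np
from station import cams
for c,box in(("top",(195,232,280,335)),("scene",(125,180,190,245))):
    f=cams.grab_frame(c);im=f["img"]
    hsv=cv2.cvtColor(cv2.cvtColor(im,cv2.COLOR_RGB2BGR),cv2.COLOR_BGR2HSV)
    m=np.zeros(im.shape[:2],np.uint8);r0,r1,c0,c1=box
    s=hsv[r0:r1,c0:c1];m[r0:r1,c0:c1]=((s[...,1]>95)&(s[...,0]<25))*255
    v,u=np.nonzero(m);d=(np.linalg.inv(f["mtx"])@np.stack([u,v,np.ones_like(u)]))
    d=f["R"].T@d;C=-f["R"].T@f["t"];z=0.012;P=(C[:,None]+d*((z-C[2])/d[2]))[:2].T.astype(np.float32)
    r=cv2.minAreaRect(P*1000);print(c,len(u),r)
    w=np.linalg.eigh(np.cov(P.T));ax=w[1][:,1];print("long axis yaw of y:",np.arctan2(-ax[0],ax[1]),np.sqrt(w[0]))
E
python3 -m creep '{"translation":[[30,-38,0],[30,-38,0],[30,-38,0],[30,-38,0],[30,-38,0],[30,-38,0],[30,-38,0],[30,-38,0]],"spin":[0.05,0.05,0.05,0.05,0.05,0.05,0.05,0.043],"gripper":[1,1,1,1,1,1,1,1]}' 10
```

```text
top 748 ((479.0726318359375, -174.36593627929688), (131.34832763671875, 70.25926208496094), 73.0233383178711)
long axis yaw of y: -0.2956499634177864 [0.02027324 0.03794242]
scene 748 ((475.18829345703125, -175.28384399414062), (147.55709838867188, 79.6461181640625), 72.04401397705078)
long axis yaw of y: -0.36227065487018406 [0.02048089 0.03988876]
t: 2.2
eef_pos: [0.4993, 0.318, 0.2269]
ee_rot: [-3.141, -0.0, 0.003]
force: [1.8, 0.3, -0.3]
width: 0.0879
gripper_force: 0.0
```

```bash
python3 -m creep '{"translation":[[31,-39,0],[31,-39,0],[30,-39,0],[30,-40,0],[0,0,0],[0,0,0]],"spin":[0,0,0,0,0,0],"gripper":[1,1,1,1,1,1]}' 10
python3 - <<'E'
from station import cams,nets
import numpy as np
for c in("scene","top"):
    f=cams.grab_frame(c)
    for l in("tube","hole0"):
        print(c,l,[(np.round(d["centre"],3),round(d["confidence"],2)) for d in nets.pinpoint(c,l)])
E
```

```text
t: 2.8
eef_pos: [0.6209, 0.1611, 0.2261]
ee_rot: [3.141, 0.001, -0.003]
force: [-0.7, -0.1, -0.9]
width: 0.0876
gripper_force: 0.0
scene tube [(array([0.546, 0.161, 0.072]), 0.83), (array([0.622, 0.162, 0.075]), 0.82), (array([0.625, 0.164, 0.01 ]), 0.18)]
scene hole0 [(array([0.622, 0.159, 0.048]), 0.86), (array([0.544, 0.164, 0.052]), 0.75), (array([0.464, 0.163, 0.051]), 0.68)]
top tube [(array([0.621, 0.158, 0.075]), 0.62), (array([0.465, 0.159, 0.076]), 0.54), (array([0.542, 0.16 , 0.076]), 0.51), (array([0.462, 0.163, 0.051]), 0.36), (array([0.469, 0.001, 0.003]), 0.29)]
top hole0 [(array([0.462, 0.162, 0.052]), 0.91), (array([0.54 , 0.158, 0.05 ]), 0.9), (array([0.623, 0.163, 0.053]), 0.64)]
```

```bash
python3 -m creep '{"translation":[[1,0,-35],[0,0,-35],[0,0,-30],[0,0,-20],[0,0,-15],[0,0,-12],[0,0,0]],"spin":[0,0,0,0,0,0,0],"gripper":[1,1,1,1,1,1,1]}' 8
python3 -m creep '{"translation":[[0,0,0],[0,0,0],[0,0,0],[0,0,0],[0,0,0],[0,0,0],[0,0,0],[0,0,0]],"spin":[0,0,0,0,0,0,0,0],"gripper":[0.2,0.2,0.2,0.2,0.2,0.2,0.2,0.2]}' 8
```

```text
t: 3.8
eef_pos: [0.6202, 0.1628, 0.078]
ee_rot: [3.14, 0.002, 0.001]
force: [-1.1, 0.4, 0.4]
width: 0.0881
gripper_force: 0.0
t: 4.6
eef_pos: [0.6213, 0.1625, 0.0795]
ee_rot: [3.142, 0.0, 0.0]
force: [-0.7, 0.7, 1.1]
width: 0.0297
gripper_force: 7.9
```

```bash
python3 -m creep '{"translation":[[0,0,4],[0,0,6],[0,0,10],[0,0,15],[0,0,20],[0,0,25],[0,0,25],[0,0,25]],"spin":[0,0,0,0,0,0,0,0],"gripper":[0.2,0.2,0.2,0.2,0.2,0.2,0.2,0.2]}' 8
python3 - <<'E'
from station import cams,nets
import numpy as np,cv2
for c in("scene","top"):
    f=cams.grab_frame(c);cv2.imwrite(f"pics/{c}1.png",f["img"][:,:,::-1])
    for l in("tube","tube_cap","rest_mid"):
        print(c,l,[(np.round(d["centre"],3),round(d["confidence"],2)) for d in nets.pinpoint(c,l)])
E
```

```text
t: 5.4
eef_pos: [0.6213, 0.1625, 0.2116]
ee_rot: [-3.141, -0.001, 0.0]
force: [0.2, 0.3, -1.0]
width: 0.0298
gripper_force: 8.0
scene tube [(array([0.549, 0.157, 0.071]), 0.67), (array([0.624, 0.164, 0.207]), 0.6), (array([ 0.416, -0.396, -0.002]), 0.26)]
scene tube_cap [(array([0.627, 0.166, 0.14 ]), 0.68)]
scene rest_mid [(array([ 0.652, -0.151,  0.051]), 0.93), (array([ 0.475, -0.172,  0.055]), 0.7)]
top tube [(array([0.544, 0.159, 0.076]), 0.63), (array([0.465, 0.158, 0.074]), 0.48), (array([ 0.418, -0.399, -0.003]), 0.34), (array([ 0.476, -0.175, -0.001]), 0.26)]
top tube_cap []
top rest_mid [(array([ 0.649, -0.153,  0.057]), 0.83), (array([ 0.476, -0.172,  0.054]), 0.74)]
```

```bash
python3 -m creep '{"translation":[[-9,-20,0],[-9,-20,0],[-10,-20,0],[-10,-20,0],[-9,-20,0],[-10,-20,0],[-10,-20,0],[-9,-20,0]],"spin":[-0.144,-0.144,-0.144,-0.144,-0.144,-0.144,-0.144,-0.144],"gripper":[0.2,0.2,0.2,0.2,0.2,0.2,0.2,0.2]}' 8
python3 -m creep '{"translation":[[-10,-21,0],[-10,-21,0],[-9,-21,0],[-9,-21,0],[-9,-21,0],[0,0,0],[0,0,0]],"spin":[-0.144,-0.144,-0.144,-0.143,-0.14,0,0],"gripper":[0.2,0.2,0.2,0.2,0.2,0.2,0.2]}' 8
python3 - <<'E'
from station import cams,nets
import numpy as np,cv2
for c in("scene","top"):
    f=cams.grab_frame(c);cv2.imwrite(f"pics/{c}2.png",f["img"][:,:,::-1])
    for l in("tube","tube_cap","rest_mid"):
        print(c,l,[(np.round(d["centre"],3),round(d["confidence"],2)) for d in nets.pinpoint(c,l)])
E
```

```text
t: 6.6
eef_pos: [0.5445, 0.0017, 0.2089]
ee_rot: [3.14, 0.0, -1.158]
force: [0.0, -0.8, -1.2]
width: 0.03
gripper_force: 8.0
t: 7.3
eef_pos: [0.4981, -0.1028, 0.2092]
ee_rot: [3.141, -0.0, -1.866]
force: [1.0, 0.3, -0.9]
width: 0.0298
gripper_force: 8.0
scene tube [(array([0.464, 0.158, 0.07 ]), 0.72), (array([0.544, 0.158, 0.072]), 0.71), (array([ 0.496, -0.106,  0.205]), 0.7)]
scene tube_cap [(array([ 0.499, -0.101,  0.138]), 0.73), (array([0.548, 0.164, 0.051]), 0.23)]
scene rest_mid [(array([ 0.475, -0.174,  0.058]), 0.66), (array([ 0.651, -0.155,  0.054]), 0.62)]
top tube []
top tube_cap [(array([ 0.702, -0.012, -0.   ]), 0.64)]
top rest_mid [(array([ 0.649, -0.152,  0.058]), 0.67), (array([ 0.475, -0.172,  0.054]), 0.6)]
```

```bash
python3 -m creep '{"translation":[[0,0,-30],[0,0,-30],[0,0,-25],[0,0,-20],[0,0,-11],[0,0,0],[0,0,0]],"spin":[0,0,0,0,0,0,0],"gripper":[0.2,0.2,0.2,0.2,0.2,0.2,0.2]}' 4
python3 -m creep '{"translation":[[-1.7,-5.6,0],[-1.7,-5.6,0],[-1.5,-4.8,0],[-1.5,-4.8,0],[-1.5,-4.8,-0.5],[-1.5,-4.8,-0.5],[0,0,0]],"spin":[0,0,0,0,0,0,0],"gripper":[0.2,0.2,0.2,0.2,0.2,0.2,0.2]}' 4
python3 - <<'E'
from station import cams,nets,get_state
import numpy as np,cv2
print(get_state()["moment"])
for c in("scene",):
    f=cams.grab_frame(c);cv2.imwrite(f"pics/{c}3.png",cv2.resize(f["img"][90:230,150:330,::-1],(800,622),interpolation=cv2.INTER_CUBIC)[:600])
    for l in("tube","tube_cap"):
        print(c,l,[(np.round(d["centre"],3),round(d["confidence"],2)) for d in nets.pinpoint(c,l)])
E
```

```text
t: 8.4
eef_pos: [0.499, -0.1024, 0.0942]
ee_rot: [-3.141, -0.0, -1.866]
force: [-0.1, -0.4, -1.4]
width: 0.0298
gripper_force: 4.0
t: 9.1
eef_pos: [0.4888, -0.1334, 0.0925]
ee_rot: [-3.142, -0.0, -1.867]
force: [1.2, -0.6, -1.2]
width: 0.03
gripper_force: 4.0
[ 0.25323331 -0.25387879  0.00348031]
scene tube [(array([0.462, 0.155, 0.067]), 0.81), (array([0.547, 0.159, 0.072]), 0.79), (array([ 0.488, -0.129,  0.09 ]), 0.72), (array([0.542, 0.161, 0.051]), 0.67)]
scene tube_cap [(array([ 0.5  , -0.11 ,  0.025]), 0.64)]
```

View pics/scene3.png

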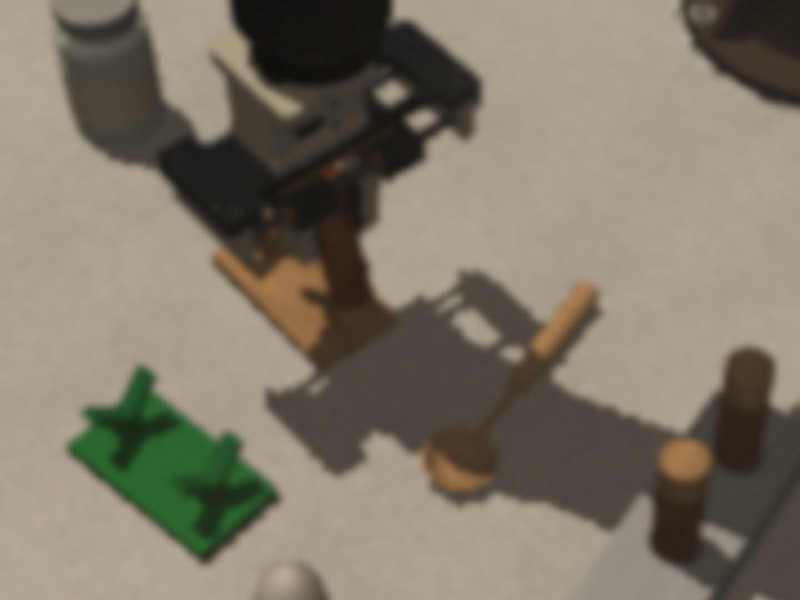

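The tube, around crop pixel (345,250), is tilting cap-outward against the saddle as planned. I'll continue the arc.

```bash
python3 -m creep '{"translation":[[-2.7,-8.8,-2],[-2.7,-8.8,-2.5],[-2.3,-7.5,-4],[-2.3,-7.5,-4.5],[-1.8,-6,-5.5],[-1.8,-6,-6.5],[0,0,0]],"spin":[0,0,0,0,0,0,0],"gripper":[0.2,0.2,0.2,0.2,0.2,0.2,0.2]}' 4
python3 - <<'E'
from station import cams,nets,get_state
import numpy as np,cv2
f=cams.grab_frame("scene")
for l in("tube","tube_cap"):
    print(l,[(np.round(d["centre"],3),round(d["confidence"],2)) for d in nets.pinpoint("scene",l)])
E
python3 -m creep '{"translation":[[-1.3,-4.2,-7],[-1.3,-4.2,-7],[-0.9,-2.8,-6],[-0.8,-2.7,-6],[0,0,-2],[0,0,0]],"spin":[0,0,0,0,0,0],"gripper":[0.2,0.2,0.2,0.2,0.2,0.2]}' 4
python3 - <<'E'
from station import cams,nets,get_state
import numpy as np,cv2
print(get_state()["moment"])
f=cams.grab_frame("scene");cv2.imwrite(f"pics/scene4.png",cv2.resize(f["img"][90:210,150:310,::-1],(800,600),interpolation=cv2.INTER_CUBIC))
for c in("scene","top"):
    f=cams.grab_frame(c)
    for l in("tube","tube_cap"):
        print(c,l,[(np.round(d["centre"],3),round(d["confidence"],2)) for d in nets.pinpoint(c,l)])
E
```

```text
t: 9.95
eef_pos: [0.4745, -0.1781, 0.0664]
ee_rot: [3.14, -0.0, -1.868]
force: [1.5, 0.3, -0.9]
width: 0.0298
gripper_force: 4.0
tube [(array([0.549, 0.161, 0.071]), 0.77), (array([0.464, 0.161, 0.068]), 0.57), (array([ 0.476, -0.172,  0.004]), 0.55), (array([ 0.483, -0.156,  0.076]), 0.52)]
tube_cap [(array([ 0.503, -0.101,  0.04 ]), 0.86)]
t: 10.7
eef_pos: [0.4707, -0.1915, 0.0391]
ee_rot: [3.141, -0.0, -1.867]
force: [1.5, -0.6, -0.2]
width: 0.0299
gripper_force: 4.0
[-0.09044057 -0.22644369 -0.0476402 ]
scene tube [(array([ 0.48 , -0.165,  0.059]), 0.81), (array([0.545, 0.161, 0.073]), 0.67), (array([0.464, 0.156, 0.071]), 0.51)]
scene tube_cap [(array([ 0.703, -0.012,  0.002]), 0.7), (array([ 0.502, -0.1  ,  0.052]), 0.54)]
top tube [(array([0.466, 0.159, 0.074]), 0.44), (array([0.543, 0.162, 0.075]), 0.44)]
top tube_cap []
```

View pics/scene4.png

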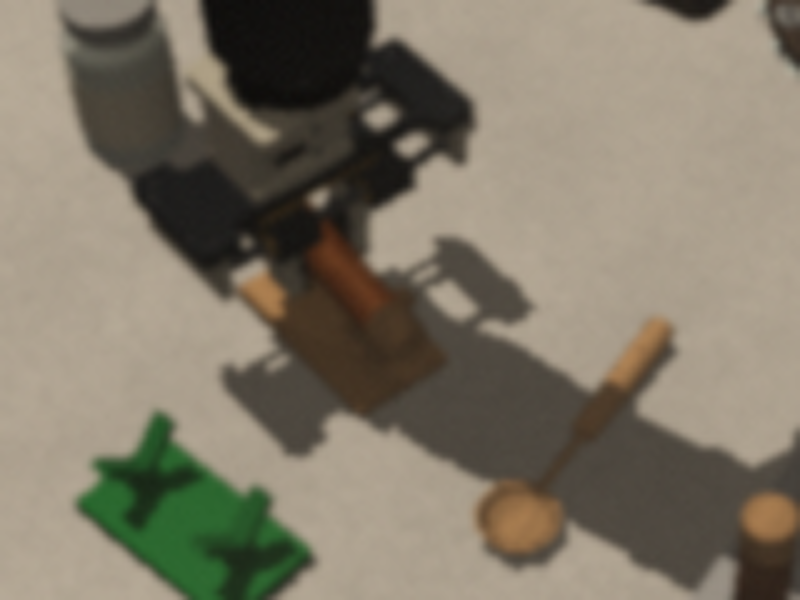

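The tube is nearly level in the saddles, with its cap at crop pixel (385,320). I'll lower the last few mm and let go.

```bash
python3 -m creep '{"translation":[[0,0,-1.5],[0,0,-1.5],[0,0,0],[0,0,0]],"spin":[0,0,0,0],"gripper":[0.2,0.2,0.2,0.2]}' 3
python3 -m creep '{"translation":[[0,0,0],[0,0,0],[0,0,0],[0,0,0],[0,0,0],[0,0,10],[0,0,25],[0,0,35]],"spin":[0,0,0,0,0,0,0,0],"gripper":[0.6,0.6,0.6,0.6,0.6,0.6,0.6,0.6]}' 4
python3 -m creep '{"translation":[[10,32,15],[10,33,0],[10,33,0],[0,0,0]],"spin":[0,0,0,0],"gripper":[0.65,0.65,0.65,0.65]}' 4
python3 - <<'E'
from station import cams,nets,get_state
import numpy as np,cv2
for c in("scene","top"):
    f=cams.grab_frame(c)
    b=(slice(90,210),slice(150,310)) if c=="scene" else (slice(160,250),slice(250,370))
    cv2.imwrite(f"pics/{c}5.png",cv2.resize(f["img"][b][:,:,::-1],(800,600),interpolation=cv2.INTER_CUBIC))
    for l in("tube","tube_cap"):
        print(c,l,[(np.round(d["centre"],3),round(d["confidence"],2)) for d in nets.pinpoint(c,l)])
E
```

```text
t: 11.45
eef_pos: [0.4712, -0.1913, 0.0366]
ee_rot: [-3.141, 0.0, -1.867]
force: [0.7, -1.0, -0.1]
width: 0.0304
gripper_force: 3.0
t: 12.25
eef_pos: [0.4698, -0.1913, 0.1066]
ee_rot: [3.138, -0.001, -1.867]
force: [1.0, -0.0, -0.0]
width: 0.0523
gripper_force: 0.0
t: 12.65
eef_pos: [0.5026, -0.0906, 0.1229]
ee_rot: [-3.139, 0.001, -1.864]
force: [0.6, -0.1, 0.7]
width: 0.0569
gripper_force: 0.0
scene tube [(array([0.547, 0.155, 0.073]), 0.83), (array([ 0.483, -0.163,  0.056]), 0.69), (array([0.464, 0.156, 0.069]), 0.51)]
scene tube_cap [(array([ 0.502, -0.101,  0.057]), 0.49)]
top tube [(array([ 0.478, -0.168,  0.057]), 0.62)]
top tube_cap []
```

View pics/scene5.png

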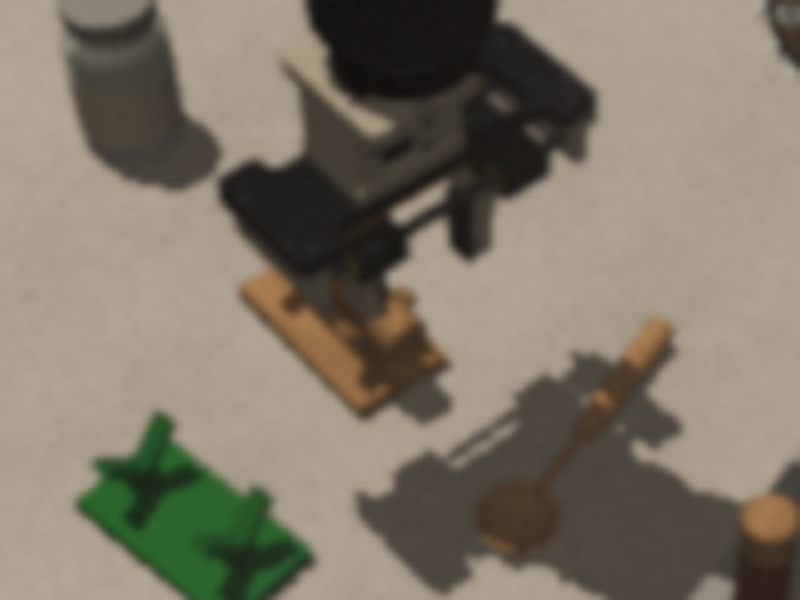

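The tube lies in the rest, released, with its cap facing the viewer at crop pixel (400,310). Next I'll regrasp it by the cap, outside the near saddle.

```bash
python3 -m creep '{"translation":[[-8,-23,0],[0,0,-25],[0,0,-25],[0,0,-20],[0,0,-10],[0,0,-7],[0,0,0]],"spin":[0,0,0,0,0,0,0],"gripper":[0.65,0.65,0.65,0.65,0.65,0.65,0.65]}' 4
python3 -m creep '{"translation":[[0,0,0],[0,0,0],[0,0,0],[0,0,0],[0,0,0]],"spin":[0,0,0,0,0],"gripper":[0.2,0.2,0.2,0.2,0.2]}' 4
```

```text
t: 13.65
eef_pos: [0.4928, -0.1167, 0.0341]
ee_rot: [3.141, -0.001, -1.867]
force: [-0.2, 0.4, -0.1]
width: 0.057
gripper_force: 0.0
t: 14.15
eef_pos: [0.4946, -0.1162, 0.0354]
ee_rot: [-3.139, 0.001, -1.866]
force: [2.3, 0.1, 1.9]
width: 0.0295
gripper_force: 4.0
```

```bash
python3 -m creep '{"translation":[[0,0,5],[0,0,8],[0,0,10],[0,0,12],[0,0,12],[0,0,13],[0,0,0],[0,0,0]],"spin":[0,0,0,0,0,0,0,0],"gripper":[0.2,0.2,0.2,0.2,0.2,0.2,0.2,0.2]}' 4
python3 - <<'E'
from station import cams,nets,get_state
import numpy as np,cv2
for c in("scene","top"):
    f=cams.grab_frame(c)
    b=(slice(90,210),slice(150,310)) if c=="scene" else (slice(160,250),slice(250,370))
    cv2.imwrite(f"pics/{c}6.png",cv2.resize(f["img"][b][:,:,::-1],(800,600),interpolation=cv2.INTER_CUBIC))
    for l in("tube","tube_cap"):
        print(c,l,[(np.round(d["centre"],3),round(d["confidence"],2)) for d in nets.pinpoint(c,l)])
E
```

```text
t: 14.95
eef_pos: [0.4931, -0.1163, 0.095]
ee_rot: [-3.141, 0.001, -1.867]
force: [0.4, -0.2, -0.4]
width: 0.0298
gripper_force: 4.0
scene tube [(array([0.55 , 0.16 , 0.069]), 0.74), (array([0.464, 0.159, 0.072]), 0.66), (array([ 0.48 , -0.156,  0.085]), 0.43), (array([0.468, 0.001, 0.003]), 0.28)]
scene tube_cap [(array([ 0.501, -0.106,  0.123]), 0.62)]
top tube [(array([ 0.478, -0.172,  0.056]), 0.64), (array([ 0.478, -0.175, -0.003]), 0.43), (array([0.545, 0.16 , 0.076]), 0.41), (array([ 0.478, -0.16 ,  0.08 ]), 0.38)]
top tube_cap []
```

View pics/scene6.png

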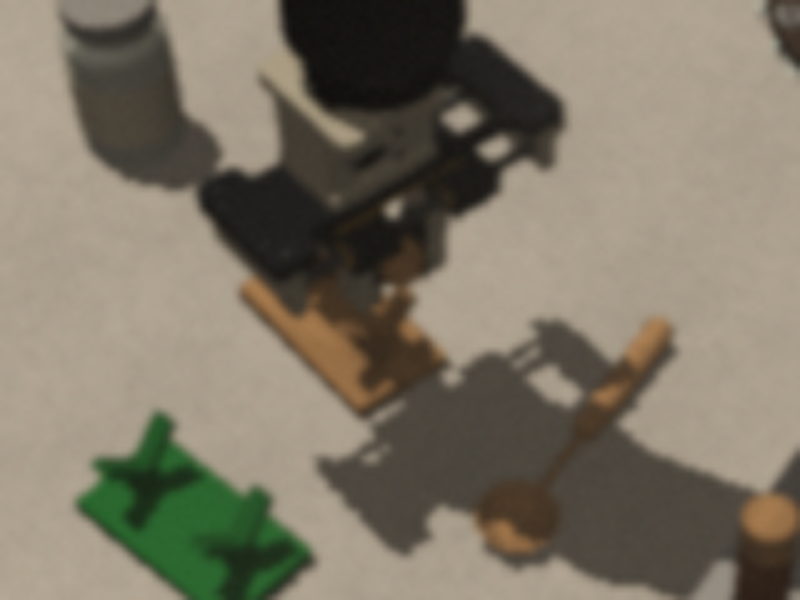

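```bash
python3 -m creep '{"translation":[[0,0,12],[0,0,15],[0,0,20],[0,0,20],[0,0,20],[0,0,20],[0,0,10],[0,0,0]],"spin":[0,0,0,0,0,0,0,0],"gripper":[0.2,0.2,0.2,0.2,0.2,0.2,0.2,0.2]}' 4
python3 - <<'E'
from station import cams,nets,get_state
import numpy as np,cv2
print(get_state()["moment"])
for c in("scene","top"):
    f=cams.grab_frame(c)
    b=(slice(70,190),slice(160,320)) if c=="scene" else (slice(160,250),slice(250,370))
    cv2.imwrite(f"pics/{c}7.png",cv2.resize(f["img"][b][:,:,::-1],(800,600),interpolation=cv2.INTER_CUBIC))
    for l in("tube","tube_cap"):
        print(c,l,[(np.round(d["centre"],3),round(d["confidence"],2)) for d in nets.pinpoint(c,l)])
E
```

```text
t: 16.05
eef_pos: [0.4939, -0.1163, 0.2133]
ee_rot: [-3.139, 0.001, -1.867]
force: [0.6, -0.4, -1.1]
width: 0.0293
gripper_force: 4.0
[ 0.13997259 -0.1609837  -0.00206366]
scene tube [(array([0.547, 0.158, 0.073]), 0.64), (array([0.464, 0.158, 0.07 ]), 0.55), (array([ 0.484, -0.153,  0.195]), 0.46)]
scene tube_cap [(array([ 0.501, -0.106,  0.238]), 0.63)]
top tube [(array([ 0.478, -0.156,  0.193]), 0.5)]
top tube_cap []
```

View pics/scene7.png

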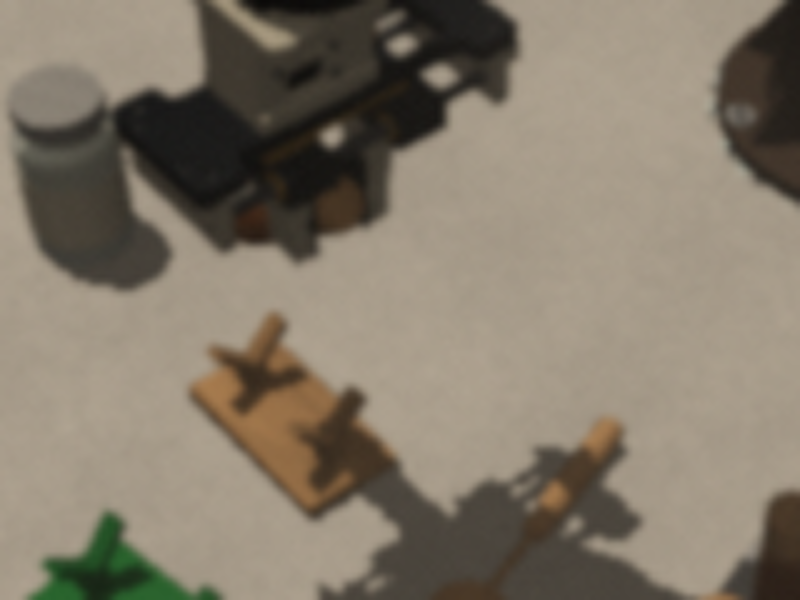

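The tube hangs about 45° off vertical, foot down, held by pad friction. I'll set its rounded foot in the mouth of its hole and bring the grip upright over it, so the rim turns the tube gently.

```bash
python3 -m creep '{"translation":[[5,15,10],[10,30,10],[13,35,10],[14,38,0],[14,40,0],[14,40,0],[14,40,0],[14,38,0]],"spin":[0.037,0.037,0.037,0.037,0.037,0.037,0.037,0.037],"gripper":[0.2,0.2,0.2,0.2,0.2,0.2,0.2,0.2]}' 6
python3 -m creep '{"translation":[[14,35,0],[10,28,0],[6,17,0],[0,0,0],[0,0,0]],"spin":[0,0,0,0,0],"gripper":[0.2,0.2,0.2,0.2,0.2]}' 6
python3 - <<'E'
from station import cams,nets,get_state
import numpy as np,cv2
for c in("scene","top"):
    f=cams.grab_frame(c)
    b=(slice(110,260),slice(240,440)) if c=="scene" else (slice(140,230),slice(150,270))
    cv2.imwrite(f"pics/{c}8.png",cv2.resize(f["img"][b][:,:,::-1],(800,600),interpolation=cv2.INTER_CUBIC))
    for l in("tube","tube_cap","hole0"):
        print(c,l,[(np.round(d["centre"],3),round(d["confidence"],2)) for d in nets.pinpoint(c,l)])
E
```

```text
t: 17.15
eef_pos: [0.5914, 0.1623, 0.2417]
ee_rot: [-3.141, -0.0, -1.567]
force: [1.5, -0.3, -1.2]
width: 0.0295
gripper_force: 6.0
t: 17.65
eef_pos: [0.6207, 0.2399, 0.2411]
ee_rot: [3.141, -0.001, -1.57]
force: [0.2, -0.0, -0.8]
width: 0.0295
gripper_force: 6.0
scene tube [(array([0.461, 0.157, 0.071]), 0.35)]
scene tube_cap []
scene hole0 [(array([0.62, 0.16, 0.05]), 0.94), (array([0.463, 0.161, 0.05 ]), 0.74), (array([0.543, 0.162, 0.05 ]), 0.58)]
top tube [(array([0.617, 0.198, 0.225]), 0.69), (array([0.465, 0.159, 0.073]), 0.68), (array([0.543, 0.16 , 0.073]), 0.44)]
top tube_cap [(array([0.617, 0.244, 0.272]), 0.62), (array([ 0.414, -0.403, -0.   ]), 0.56)]
top hole0 [(array([0.542, 0.159, 0.049]), 0.9), (array([0.464, 0.164, 0.053]), 0.74), (array([0.626, 0.164, 0.053]), 0.69)]
```

View pics/scene8.png

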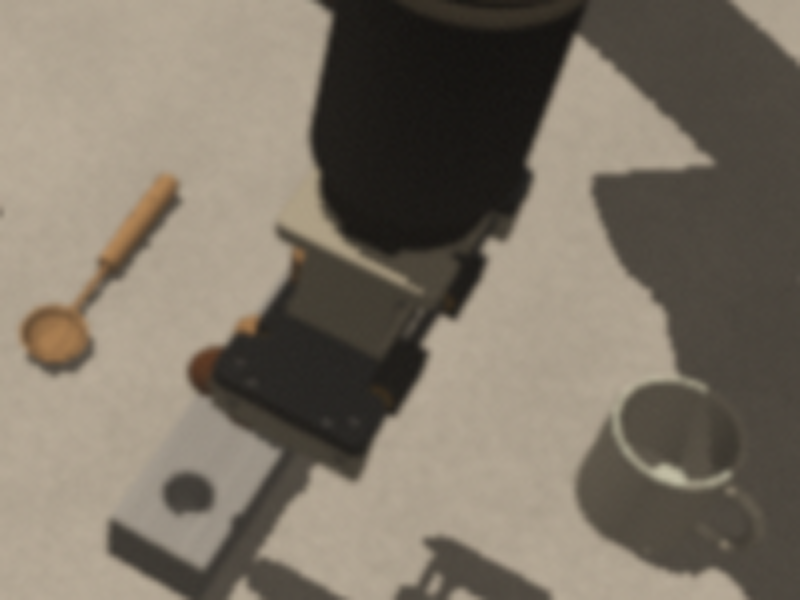

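Run:
```python
from station import cams
import numpy as np,cv2
f=cams.grab_frame("scene");K,R,t=f["mtx"],f["R"],f["t"];C=-R.T@t
g=cv2.cvtColor(f["img"],cv2.COLOR_RGB2GRAY)[222:244,274:300]
_,m=cv2.threshold(g,0,255,cv2.THRESH_BINARY_INV+cv2.THRESH_OTSU)
n,_,st,ce=cv2.connectedComponentsWithStats(m);print(st,ce)
def ray(u,v):return R.T@np.linalg.inv(K)@[u,v,1]
def mid(u,v,ax,val):
    d=ray(u,v);return C+d*(val-C[ax])/d[ax]
for i in range(1,n):
    print("hole?",mid(ce[i][0]+274,ce[i][1]+222,2,.05).round(4))
for p in((291,202),(290,203),(288,202)):
    print("foot",mid(*p,0,.6207).round(4))
for a in(35,40,45,50,55):
    th=np.radians(a);X=np.array([.6207,.2399-.103*np.sin(th),.2601-.103*np.cos(th)])
    p=K@(R@X+t);print(a,X.round(3),(p[:2]/p[2]).round(1))
```

```text
[[  0   0  26  22 451]
 [  7   6  13  11 107]
 [ 23  16   3   6  13]
 [  0  21   1   1   1]] [[12.15077605 10.1286031 ]
 [12.65420561 10.93457944]
 [24.30769231 19.        ]
 [ 0.         21.        ]]
hole? [0.6246 0.1607 0.05  ]
hole? [0.6283 0.1976 0.05  ]
hole? [0.6676 0.1486 0.05  ]
foot [0.6207 0.1583 0.1885]
foot [0.6207 0.1561 0.1826]
foot [0.6207 0.1508 0.1823]
35 [0.621 0.181 0.176] [299.  209.5]
40 [0.621 0.174 0.181] [296.5 206.8]
45 [0.621 0.167 0.187] [294.3 204.1]
50 [0.621 0.161 0.194] [292.2 201.3]
55 [0.621 0.156 0.201] [290.4 198.4]
```

```bash
python3 -m creep '{"translation":[[1,0,-30],[0,0,-30],[0,0,-25],[0,0,-20],[0,0,-15],[0,0,-10],[0,0,0]],"spin":[0,0,0,0,0,0,0],"gripper":[0.2,0.2,0.2,0.2,0.2,0.2,0.2]}' 4
python3 - <<'E'
from station import cams,nets,get_state
import numpy as np,cv2
for c in("scene",):
    f=cams.grab_frame(c)
    b=(slice(170,260),slice(250,370))
    cv2.imwrite(f"pics/{c}9.png",cv2.resize(f["img"][b][:,:,::-1],(800,600),interpolation=cv2.INTER_CUBIC))
    for l in("tube","tube_cap","hole0"):
        print(c,l,[(np.round(d["centre"],3),round(d["confidence"],2)) for d in nets.pinpoint(c,l)])
E
```

```text
t: 18.8
eef_pos: [0.6216, 0.2393, 0.1103]
ee_rot: [3.14, -0.001, -1.571]
force: [0.1, 0.0, -1.0]
width: 0.0299
gripper_force: 4.0
scene tube [(array([0.618, 0.199, 0.097]), 0.6), (array([0.55 , 0.158, 0.07 ]), 0.51)]
scene tube_cap []
scene hole0 [(array([0.544, 0.164, 0.052]), 0.88), (array([0.621, 0.162, 0.05 ]), 0.63)]
```

View pics/scene9.png

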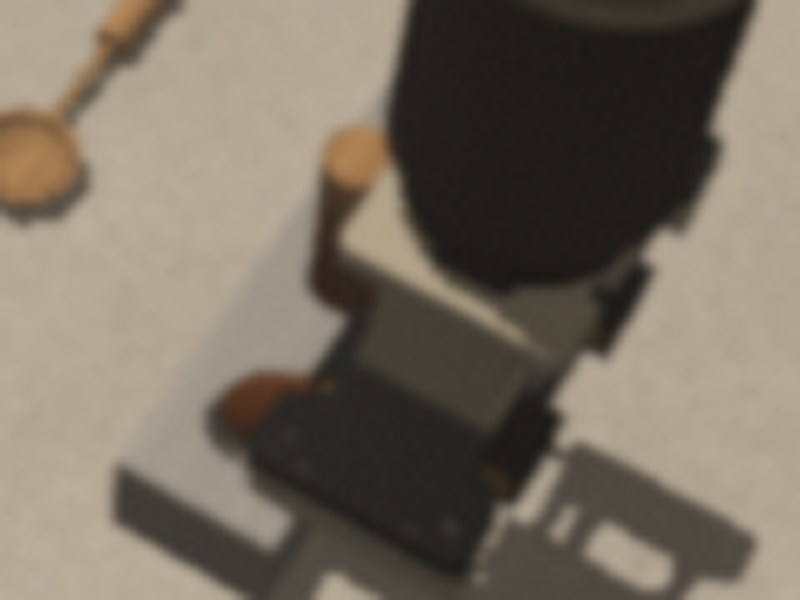

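The rounded foot, at crop pixel (250,400), is right over its hole, with the dark rim visible at (215,430). I'll lower it in by feel and start swinging it upright.

```bash
python3 -m creep '{"translation":[[0,0,-2],[0,0,-2],[0,0,-2],[0,0,0],[0,0,0]],"spin":[0,0,0,0,0],"gripper":[0.2,0.2,0.2,0.2,0.2]}' 3
python3 -m creep '{"translation":[[0,-6,6],[0,-6.5,5.8],[0,-7,5],[0,-7.4,4.5],[0,0,0]],"spin":[0,0,0,0,0],"gripper":[0.2,0.2,0.2,0.2,0.2]}' 3
python3 - <<'E'
from station import cams,nets
import numpy as np
for c in("scene","top"):
    f=cams.grab_frame(c)
    for l in("tube","tube_cap"):
        print(c,l,[(np.round(d["centre"],3),round(d["confidence"],2)) for d in nets.pinpoint(c,l)])
E
```

```text
t: 19.5
eef_pos: [0.6221, 0.2396, 0.1055]
ee_rot: [3.141, -0.0, -1.571]
force: [0.1, -0.4, -0.5]
width: 0.0297
gripper_force: 3.0
t: 20.0
eef_pos: [0.6225, 0.2118, 0.1281]
ee_rot: [-3.14, 0.001, -1.572]
force: [0.1, -0.2, -0.8]
width: 0.03
gripper_force: 3.0
scene tube []
scene tube_cap [(array([0.545, 0.162, 0.054]), 0.49)]
top tube [(array([0.621, 0.172, 0.107]), 0.74), (array([0.466, 0.158, 0.071]), 0.65), (array([0.545, 0.16 , 0.077]), 0.53)]
top tube_cap [(array([0.621, 0.219, 0.15 ]), 0.7)]
```

```bash
python3 -m creep '{"translation":[[0,11,0],[0,11,0],[0,0,-8],[0,0,-7],[0,0,-4],[0,0,-2],[0,0,0]],"spin":[0,0,0,0,0,0,0],"gripper":[0.2,0.2,0.2,0.2,0.2,0.2,0.2]}' 3
python3 -m creep '{"translation":[[0,0,-2],[0,-2,0],[0,-3,1],[0,0,0]],"spin":[0,0,0,0],"gripper":[0.2,0.2,0.2,0.2]}' 3
python3 - <<'E'
from station import cams,nets
import numpy as np
for c in("scene","top"):
    f=cams.grab_frame(c)
    for l in("tube","tube_cap"):
        print(c,l,[(np.round(d["centre"],3),round(d["confidence"],2)) for d in nets.pinpoint(c,l)])
E
```

```text
t: 21.0
eef_pos: [0.6218, 0.2343, 0.1053]
ee_rot: [3.141, -0.001, -1.571]
force: [-0.2, -0.4, -1.0]
width: 0.0296
gripper_force: 3.0
t: 21.4
eef_pos: [0.6226, 0.23, 0.1057]
ee_rot: [-3.14, 0.001, -1.571]
force: [0.3, 2.4, 0.9]
width: 0.0294
gripper_force: 3.0
scene tube [(array([0.547, 0.159, 0.072]), 0.53), (array([ 0.706, -0.01 ,  0.   ]), 0.41)]
scene tube_cap []
top tube [(array([0.621, 0.194, 0.087]), 0.7), (array([0.545, 0.16 , 0.073]), 0.65), (array([0.467, 0.158, 0.074]), 0.62)]
top tube_cap []
```

```bash
python3 -m creep '{"translation":[[0,-5,4],[0,-5,4],[0,-6,3.5],[0,-6,2.5],[0,0,0]],"spin":[0,0,0,0,0],"gripper":[0.2,0.2,0.2,0.2,0.2]}' 3
python3 - <<'E'
from station import cams,nets
import numpy as np
for c in("scene","top"):
    f=cams.grab_frame(c)
    for l in("tube","tube_cap"):
        print(c,l,[(np.round(d["centre"],3),round(d["confidence"],2)) for d in nets.pinpoint(c,l)])
E
```

```text
t: 22.2
eef_pos: [0.6224, 0.2069, 0.1197]
ee_rot: [-3.141, 0.0, -1.572]
force: [1.9, 2.9, 2.8]
width: 0.0294
gripper_force: 3.0
scene tube []
scene tube_cap []
top tube [(array([0.466, 0.157, 0.072]), 0.63), (array([0.622, 0.182, 0.094]), 0.61), (array([0.545, 0.16 , 0.079]), 0.48)]
top tube_cap [(array([0.546, 0.157, 0.074]), 0.52), (array([0.62 , 0.218, 0.151]), 0.51)]
```

```bash
python3 -m creep '{"translation":[[0,-6,3],[0,-6,2.5],[0,-6,2],[0,-7,1.5],[0,0,0]],"spin":[0,0,0,0,0],"gripper":[0.2,0.2,0.2,0.2,0.2]}' 3
python3 -m creep '{"translation":[[0,-6,1],[0,-5,0.5],[0,-5,0],[0,-4,0],[0,0,0]],"spin":[0,0,0,0,0],"gripper":[0.2,0.2,0.2,0.2,0.2]}' 3
python3 - <<'E'
from station import cams,nets
import numpy as np,cv2
for c in("scene","top"):
    f=cams.grab_frame(c)
    cv2.imwrite(f"pics/{c}10.png",cv2.resize(f["img"][150:260,230:377][:,:,::-1],(800,600),interpolation=cv2.INTER_CUBIC))
    for l in("tube","tube_cap"):
        print(c,l,[(np.round(d["centre"],3),round(d["confidence"],2)) for d in nets.pinpoint(c,l)])
E
```

```text
t: 23.0
eef_pos: [0.6215, 0.1812, 0.1276]
ee_rot: [3.14, -0.001, -1.572]
force: [0.2, -0.6, -0.8]
width: 0.0297
gripper_force: 3.0
t: 23.5
eef_pos: [0.622, 0.1622, 0.1293]
ee_rot: [3.141, -0.0, -1.571]
force: [0.2, 1.1, -0.4]
width: 0.0297
gripper_force: 3.0
scene tube [(array([0.621, 0.161, 0.103]), 0.58), (array([0.548, 0.159, 0.067]), 0.56), (array([0.465, 0.156, 0.066]), 0.44), (array([0.464, 0.162, 0.052]), 0.33)]
scene tube_cap []
top tube [(array([0.543, 0.16 , 0.074]), 0.43), (array([0.464, 0.16 , 0.072]), 0.39)]
top tube_cap []
```

View pics/scene10.png

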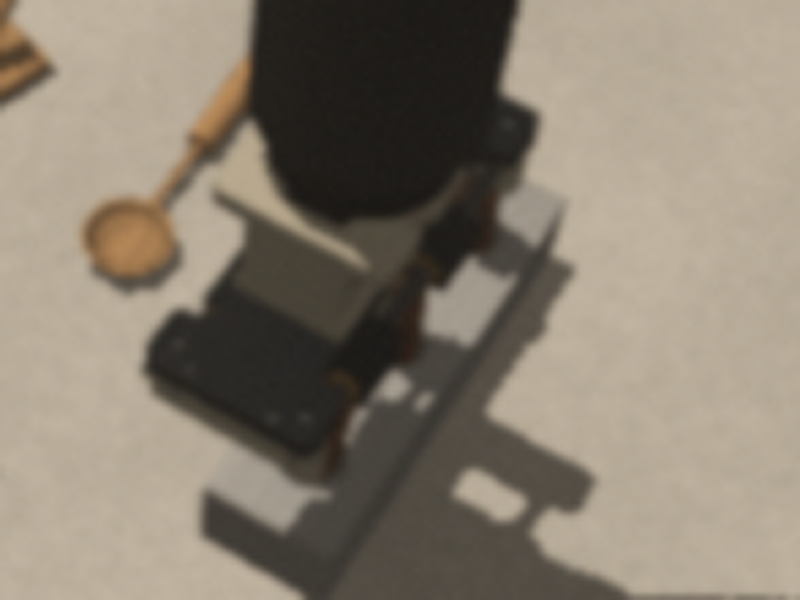

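The tube, around crop pixel (335,440), now stands about upright with its foot in the hole. I'll lower it gently.

```bash
python3 -m creep '{"translation":[[0,0,-2],[0,0,-3],[0,0,-3],[0,0,-3],[0,0,-3],[0,0,0]],"spin":[0,0,0,0,0,0],"gripper":[0.2,0.2,0.2,0.2,0.2,0.2]}' 3
python3 -m creep '{"translation":[[0,0,-2],[0,0,-2],[0,0,-2],[0,0,-2],[0,0,0]],"spin":[0,0,0,0,0],"gripper":[0.2,0.2,0.2,0.2,0.2]}' 3
```

```text
t: 24.4
eef_pos: [0.6218, 0.1627, 0.1147]
ee_rot: [3.141, -0.0, -1.571]
force: [-0.7, 0.3, -1.0]
width: 0.0299
gripper_force: 3.0
t: 24.9
eef_pos: [0.6219, 0.1627, 0.107]
ee_rot: [3.141, -0.0, -1.571]
force: [-0.9, 0.6, -1.5]
width: 0.0298
gripper_force: 3.0
```

```bash
python3 -m creep '{"translation":[[0,0,-1.5],[0,0,-1.5],[0,0,-1],[0,0,0]],"spin":[0,0,0,0],"gripper":[0.2,0.2,0.2,0.2]}' 3
python3 - <<'E'
from station import cams,nets
import numpy as np
for c in("scene","top"):
    f=cams.grab_frame(c)
    print(c,[(np.round(d["centre"],3),round(d["confidence"],2)) for d in nets.pinpoint(c,"tube")])
E
python3 -m creep '{"translation":[[0,0,-1],[0,0,-1],[0,0,0]],"spin":[0,0,0],"gripper":[0.2,0.2,0.2]}' 3
```

```text
t: 25.3
eef_pos: [0.622, 0.1627, 0.1032]
ee_rot: [3.141, -0.0, -1.571]
force: [0.1, -0.4, -0.4]
width: 0.0298
gripper_force: 3.0
scene [(array([0.463, 0.159, 0.07 ]), 0.59), (array([0.546, 0.157, 0.075]), 0.42), (array([0.622, 0.161, 0.075]), 0.38)]
top [(array([0.544, 0.162, 0.077]), 0.49), (array([0.465, 0.159, 0.073]), 0.48)]
t: 25.8
eef_pos: [0.6226, 0.163, 0.102]
ee_rot: [-3.14, 0.0, -1.571]
force: [0.4, 0.3, 4.1]
width: 0.0296
gripper_force: 3.0
```

The push-back rose to 4 N, so the foot is on the floor of the hole, with the tube's middle at z ≈ 0.075. I'll let go and retreat.

```bash
python3 -m creep '{"translation":[[0,0,0],[0,0,0],[0,0,0],[0,0,0],[0,0,0]],"spin":[0,0,0,0,0],"gripper":[0.5,0.5,0.5,0.5,0.5]}' 3
python3 -m creep '{"translation":[[0,0,10],[0,0,25],[0,0,40],[0,0,40],[0,20,10],[0,45,0],[0,45,0],[0,45,0]],"spin":[0,0,0,0,0,0,0,0],"gripper":[0.5,0.5,0.5,0.5,0.5,0.5,0.5,0.5]}' 3
python3 -m creep '{"translation":[[0,45,0],[0,40,0],[0,0,0],[0,0,0]],"spin":[0,0,0,0],"gripper":[0.5,0.5,0.5,0.5]}' 3
python3 - <<'E'
from station import cams,nets
import numpy as np,cv2
ims=[]
for c in("scene","top"):
    f=cams.grab_frame(c)
    b=(slice(90,270),slice(160,400)) if c=="scene" else (slice(130,250),slice(160,320))
    ims.append(cv2.resize(f["img"][b][:,:,::-1],(400,300),interpolation=cv2.INTER_CUBIC))
    for l in("tube","tube_cap","mug","spoon","egg_cup","jar"):
        print(c,l,[(np.round(d["centre"],3),round(d["confidence"],2)) for d in nets.pinpoint(c,l)][:4])
cv2.imwrite("pics/end.png",np.hstack(ims))
E
```

```text
t: 26.3
eef_pos: [0.622, 0.1627, 0.1012]
ee_rot: [3.141, -0.0, -1.571]
force: [0.2, -0.3, 0.1]
width: 0.0436
gripper_force: 0.0
t: 27.1
eef_pos: [0.622, 0.3193, 0.2275]
ee_rot: [-3.141, 0.001, -1.571]
force: [0.4, 0.2, -0.5]
width: 0.0438
gripper_force: 0.0
t: 27.5
eef_pos: [0.6215, 0.404, 0.2259]
ee_rot: [3.141, -0.001, -1.569]
force: [0.6, 0.2, -0.1]
width: 0.0439
gripper_force: 0.0
scene tube [(array([0.548, 0.158, 0.072]), 0.83), (array([0.623, 0.166, 0.074]), 0.77), (array([0.465, 0.16 , 0.073]), 0.55)]
scene tube_cap [(array([0.63 , 0.173, 0.137]), 0.73), (array([ 0.466, -0.003,  0.001]), 0.18)]
scene mug [(array([0.431, 0.41 , 0.   ]), 0.62), (array([0.467, 0.16 , 0.051]), 0.39)]
scene spoon []
scene egg_cup [(array([ 0.704, -0.011,  0.001]), 0.9), (array([0.628, 0.172, 0.138]), 0.57)]
scene jar [(array([ 0.415, -0.395, -0.002]), 0.83)]
top tube [(array([0.464, 0.158, 0.074]), 0.65), (array([0.545, 0.161, 0.074]), 0.63), (array([0.625, 0.163, 0.072]), 0.43)]
top tube_cap [(array([ 0.418, -0.4  , -0.001]), 0.65), (array([0.622, 0.168, 0.139]), 0.62), (array([ 0.478, -0.171,  0.054]), 0.38)]
top mug [(array([ 0.431,  0.414, -0.003]), 0.68)]
top spoon [(array([ 0.467, -0.005,  0.001]), 0.53)]
top egg_cup [(array([ 0.704, -0.012, -0.002]), 0.42)]
top jar [(array([ 0.416, -0.398, -0.   ]), 0.86)]
```

View pics/end.png

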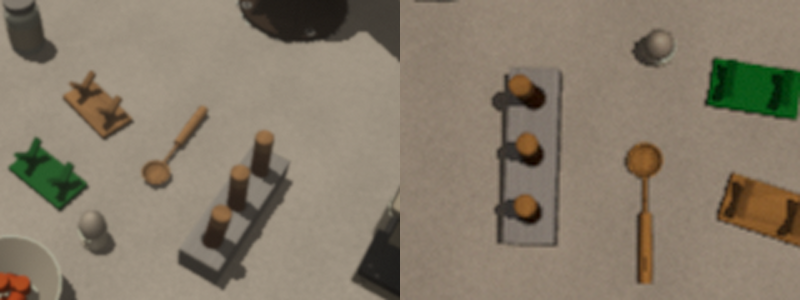

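The tube is cap-up and home at (0.623,0.163), with its cap at end.png pixel (220,213). It leans a few degrees toward +y within the hole clearance, so I'll straighten it with a light regrip closing along y.

```bash
python3 -m creep '{"translation":[[0,-30,0],[0,-30,0],[0,-30,0],[0,-30,0],[0,-30,0],[0,-30,0],[0,-30,0],[0,-20,0]],"spin":[0.145,0.145,0.145,0.145,0.145,0.145,0.145,0.145],"gripper":[0.8,0.8,0.8,0.8,0.8,0.8,0.8,0.8]}' 3
python3 -m creep '{"translation":[[0,-12,0],[0,0,0],[0,0,-40],[0,0,-40],[0,0,-25],[0,0,-15],[0,0,0]],"spin":[0.145,0.145,0.121,0,0,0,0],"gripper":[0.8,0.8,0.8,0.8,0.8,0.8,0.8]}' 3
python3 -m creep '{"translation":[[0,0,0],[0,0,0],[0,0,0],[0,0,0],[0,0,0],[0,0,0],[0,0,0],[0,0,0]],"spin":[0,0,0,0,0,0,0,0],"gripper":[0.4,0.38,0.36,0.35,0.34,0.33,0.33,0.33]}' 3
```

```text
t: 29.0
eef_pos: [0.6219, 0.1709, 0.2267]
ee_rot: [-3.141, -0.0, -0.406]
force: [0.7, 0.3, -0.3]
width: 0.0701
gripper_force: 0.0
t: 29.7
eef_pos: [0.6206, 0.1601, 0.1038]
ee_rot: [3.14, 0.004, -0.0]
force: [-0.4, -0.2, -0.0]
width: 0.0699
gripper_force: 0.0
t: 30.5
eef_pos: [0.6222, 0.1607, 0.1065]
ee_rot: [3.142, -0.0, 0.0]
force: [-0.5, -0.2, 1.3]
width: 0.0296
gripper_force: 3.0
```

```bash
python3 -m creep '{"translation":[[0,0.5,0],[0,0,0],[0,0,0],[0,0,0],[0,0,0],[0,0,0],[0,0,0]],"spin":[0,0,0,0,0,0,0],"gripper":[0.33,0.33,0.36,0.4,0.5,0.65,0.8]}' 3
python3 -m creep '{"translation":[[0,0,10],[0,0,25],[0,0,40],[0,0,40],[0,20,10],[0,45,0],[0,45,0],[0,45,0]],"spin":[0,0,0,0,0,0,0,0],"gripper":[0.8,0.8,0.8,0.8,0.8,0.8,0.8,0.8]}' 3
python3 -m creep '{"translation":[[0,45,0],[0,40,0],[0,0,0],[0,0,0]],"spin":[0,0,0,0],"gripper":[0.8,0.8,0.8,0.8]}' 3
python3 - <<'E'
from station import cams,nets
import numpy as np
for c in("scene","top"):
    f=cams.grab_frame(c)
    for l in("tube","tube_cap"):
        print(c,l,[(np.round(d["centre"],3),round(d["confidence"],2)) for d in nets.pinpoint(c,l)][:4])
E
```

```text
t: 31.2
eef_pos: [0.622, 0.1613, 0.1063]
ee_rot: [3.142, 0.0, 0.0]
force: [0.1, -0.4, -0.4]
width: 0.0537
gripper_force: 0.0
t: 32.0
eef_pos: [0.622, 0.3179, 0.2325]
ee_rot: [-3.141, -0.001, -0.0]
force: [1.1, 0.7, -0.4]
width: 0.07
gripper_force: 0.0
t: 32.4
eef_pos: [0.6215, 0.4025, 0.2309]
ee_rot: [3.141, 0.001, 0.002]
force: [0.6, 0.1, -0.2]
width: 0.0701
gripper_force: 0.0
scene tube [(array([0.625, 0.165, 0.077]), 0.84), (array([0.46 , 0.159, 0.072]), 0.83), (array([0.548, 0.157, 0.072]), 0.5)]
scene tube_cap [(array([0.628, 0.17 , 0.135]), 0.87)]
top tube [(array([0.545, 0.163, 0.076]), 0.65), (array([0.466, 0.159, 0.074]), 0.53), (array([0.621, 0.162, 0.074]), 0.5), (array([ 0.478, -0.173, -0.001]), 0.25)]
top tube_cap [(array([0.626, 0.167, 0.138]), 0.71)]
```

```bash
python3 -c "
from station import arm
print(arm.job_done())"
```

```text
the job is handed in; nothing more can be done
None
```

I pulled the upside-down tube, laid and released it in the wooden rest, and stood it back in its hole cap up, foot home and let go, in about 32 s; it still leans about 3° in the hole's clearance after one straightening regrip, nothing else appears to have moved, and the hand-in gave no verdict.

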